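# Lift the notched glass plate out of its slot and prop it on the inspection stand

## Task

Take the glass plate with the notched upper edge out of the slotted holder and prop it, notch upward, in the trough of the steel inspection stand, leaning back on the two prongs and roughly centred. It sits too deep to be gripped: push it up from below by its lower edge, through the opening in the front, until it stands well proud and the spring clips hold it there, then grip it by the upper edge and draw it out. Leave the plain plate in its slot, do not let the glass fall over, and do not shift the bottle and the cuvette block nearby.

Things in the scene. Friction and masses are not known exactly. Their poses are not given: they have to be found in the camera images.
- notched_plate: Glass plate 90 wide x 80 high x 5 mm thick, 90 g, with a notch 44 mm wide and 14 mm deep in the middle of its upper edge. Origin: middle of the lower edge (mid thickness). z runs up the plate, y along its width, x is its normal, pointing away from the robot. In the holder it leans back 0.42 rad. It may be in either bay.
- plain_plate: The other glass plate, same size, straight upper edge, same axes. Stays in its bay.
- holder: Fixed grey two-bay plate holder, front to -x, y along the row, z up. Origin on the worktop. Base slab 232 mm along y, 12 mm thick, x -55..65 mm. Slots lean back 0.42 rad; s = distance up the leaning slot from the plates' lower edge. Dividers between bays reach s = 84 mm. Bay fronts are open over the middle 72 mm; side flanges reach s = 50, 13 mm in front of the plate.
- slot0 (a point): Middle of the lower edge (s = 0) of the bay at holder y = -52 mm, 60 mm above the worktop; axes as the holder's. The plate rests on side ledges only: the middle 68 mm of its lower edge is free, with 48 mm of open height down to the base slab.
- slot1 (a point): The same point of the bay at holder y = +52 mm.
- panel_top (a point): Top edge of the back panel (s = 82 mm, 2 mm above a seated plate's top), between the bays. The panel, 6 mm thick, lies against the backs of the plates; below s = 56 it has a window 58 mm wide in the middle of each bay, so a fingertip may reach through under the plate and rise to about s = 50.
- clip_line (a point): Height of the steel spring clips (s = 62 mm), between the bays. One at each side margin of a plate presses it against the panel; together they hold it at any height (drag about 3 to 8 N) while its lower edge is below s = 58: lift it 30 to 50 mm, then regrasp.
- stand: Fixed steel inspection stand, base 130 mm along y, 8 mm thick, x from -38 to 62 mm. Origin on the worktop; x away from the robot, y along the trough. A trough 106 mm long between its end stops and 16 mm wide, with an 8 mm high front lip, lies in front of two prongs (12 mm wide, centred at y = -33 and +33, 60 mm long) that lean back 0.30 rad; between the prongs is a 54 mm gap for a finger.
- stand_seat (a point): Point on the trough floor (about 25 mm above the worktop), mid length, where the middle of the lower edge of a plate leaning on the prongs comes to lie. Axes as the stand's.
- small_bottle: Loose white bottle with a cap, 34 mm diameter, 78 mm high, origin at the centre of its underside. Bystander.
- cuvette_block: Loose off-white cuvette rack 40 x 126 x 68 mm with five holes, origin at the centre of its underside, y along its length. Bystander.
Things that resemble listed ones, but are neither listed nor needed, are in the scene too. What is shaped like the notched_plate but orange or red is not meant.

How it is judged:
On the way:
1. the notched plate has been raised at least 20 mm in its slot (z of notched_plate in the frame of holder above 0.078 m and x of notched_plate in the frame of holder between -0.012 and 0.03 m), for 0.1 s.
At the end, for the whole second after the job is handed in: The notched plate leans at rest on the stand, released, notch up: lower-edge middle within 13 mm of the seat across the trough, 20 mm along it, 6 mm in height; width along the trough within 0.15 rad; lean 0.12 to 0.55 rad. The plain plate is within 12 mm of its start (x of notched_plate in the frame of stand_seat between -0.013 and 0.013 m and y of notched_plate in the frame of stand_seat between -0.02 and 0.02 m and z of notched_plate in the frame of stand_seat between -0.006 and 0.007 m and angle between the y axis of notched_plate and the y axis of stand, either way round below 0.15 rad and angle between notched_plate's own z axis and vertical between 0.12 and 0.55 rad and contact force between notched_plate and stand above 0.2 N and linear speed of notched_plate below 0.02 m/s and contact force between the fingers and notched_plate below 0.05 N and distance of plain_plate from where it was at the start of the episode below 0.012 m); the robot touches nothing.
It fails at once if the plain plate is moved more than 12 mm (distance of plain_plate from where it was at the start of the episode above 0.012 m).
It fails at once if the notched plate falls over (more than 1 rad from upright) (angle between notched_plate's own z axis and vertical above 1 rad).
It fails at once if the bottle or the cuvette block is shifted more than 30 mm (distance of any of small_bottle, cuvette_block from where it was at the start of the episode above 0.03 m).
It also fails if it takes over 54 s, if anything falls off the work surface, if the arm or the gripper's body presses on something with over 40 N, if the wrist force passes 120 N, or if a joint passes its speed limit or range.

## Robot

A 6-joint arm with a two-finger parallel gripper is mounted at the origin on a cart in front of the work surface, level with it; the furniture and walls round the work are solid. World frame = base frame: x ahead of the robot, y to its left, z up, the work surface at z = 0. Lengths are in m, angles in rad, forces in N, time in s.
With the tool pointing down it reaches from about 0.325 to 0.85 m from the base axis. Payload 15.5 kg.
Tool frame: the origin (TCP) lies on the centre line of the jaws, within the pads' length; the fingertips stand 11 mm ahead of it and the grasp point (between the pads) lies 8 mm behind it; z points along the fingers, y is the direction in which the jaws open and shut (so a half turn about z gives the same grasp; the last joint's range is limited). The gripper opens to 91 mm and grips with 3 to 60 N. Pads are 32 mm wide; open, the fingers measure 118 mm over their backs; the gripper's body (76 mm by 178 mm) begins 60 mm behind the grasp point.
Start: joints at [1.081, 0.494, 1.345, -0, 1.302, -0.096], TCP at [0.24, 0.577, 0.225] pointing down, gripper open.
Joint ranges: [-2.91, 2.91], [-0.82, 2.16], [0.22, 2.67], [-1.22, 4.37], [0.12, 2.79], [-3.08, 3.08]. Speed limits (rad/s): [1.89, 1.89, 2.57, 3.01, 3.01, 3.01].

## Interface

Orientations are given as a 3x3 rotation matrix whose columns are the frame's x, y, z axes.
In Python, from plant import r, vision gives the robot as it stands.
- The arm moves only by the tool play_rows, never from a script. Its arguments are lists of equal length, an entry for each row: "translation": the shift along the world's x, y, z in units of 0.5 m (1.0 is 0.5 m), a list of three; "delta_rot": the turn, a rotation vector about the world's x, y, z in units of pi/2 rad (1.0 is pi/2 rad), a list of three. A call has 1 to 12 rows; each row is the pose to reach, as a shift and turn from the pose measured when the call began; what a row does not reach only later rows make up. A row lasts 1/10 s, in which the tool goes at most 50 mm and 8.59 degrees, less where a joint would pass 70% of its speed; a pose out of reach is approached as far as the arm can. A call with a number of a shift or a turn outside -1 to 1 is refused whole. A call with a gripper value outside its range is refused whole. "fingers" is the finger opening in mm, from 0 to 91.2, set as the call begins (left out, the last holds). The fingers move at their own pace and stop on an object; "grip_force" is the grip in N (left out, the last holds). Time passes only in rows, so rows that repeat a pose let the fingers close. It gives the time, the measured TCP pose, the force and the opening at its end, in the units of the state.
- r.get_obs(): the state, without advancing time (a new reading comes with each control period).
- vision.snapshot(name): name is "side" or "top"; returns the picture (420x560x3 uint8, red, green, blue); there is no depth.
- vision.camera_params(name): a dict with "fx", "fy", "cx", "cy" (pixels), "origin" and "attitude" of the camera in the world. Camera axes: x right, y down, z forward; pixel columns grow to the right and rows downward; lengths in m; the calibration is good to about 2 mm. A picture is of the moment at which its call begins. camera_params takes no time and is no camera call.
- r.sign_off(): hands the job in, once; it reports no verdict.
The state is a dict: "t": time; "joint_pos": joint angles; "dq": joint speeds; "joint_torque": joint torques, N m; "tcp_pos": TCP position; "tcp_rot": TCP orientation; "wrist_force": force on the tool from outside, world axes, zero at the start; "moment": the same for the moment, N m; "opening": finger opening in m.
Only numpy, scipy, OpenCV 4.12 (cv2) and the standard library are available. Lean on these libraries where they do the work, as an engineer would, in place of code of your own. Each camera call takes 0.05 s, during which the arm holds its last target. There are 200 camera calls.

## Working session

There is one attempt and no reset: what is moved stays moved. The work goes in short steps, Python scripts to look and compute and a tool call to move; the robot and the scene stay as the last step left them, time stands still between calls to the robot, and variables do not carry over. Pictures are saved under pics/ and viewed, about 8 in all and at most 12, crops included, and the job is handed in when it is done.

Besides the shell and the picture viewer there is one more tool, called after ">>>" by a JSON object that holds its "name" and its "arguments", one argument or row to a line. play_rows: Moves the arm, as the interface text tells. Its arguments: {"type":"object","properties":{"translation":{"type":"array"},"delta_rot":{"type":"array"},"fingers":{"type":"number"},"grip_force":{"type":"number"}},"required":["translation","delta_rot"]}

```bash
ls; mkdir -p pics; python3 - <<'E'
from plant import r, vision
import cv2, numpy as np
for n in("side","top"):
    im=vision.snapshot(n); cv2.imwrite(f"pics/{n}0.png",im[:,:,::-1]); print(n,vision.camera_params(n))
a=cv2.imread("pics/side0.png");b=cv2.imread("pics/top0.png")
print(r.get_obs())
E
```

```text
pics
side {'fx': 382.5714748372008, 'fy': 382.5714748372008, 'cx': 278.50970495606197, 'cy': 205.04510255282335, 'origin': array([0.35082876, 0.6224374 , 0.60843851]), 'attitude': array([[-0.95711826, -0.17098044,  0.23385964],
       [-0.28950638,  0.53520335, -0.79356375],
       [ 0.01052141, -0.82723821, -0.56175283]])}
top {'fx': 441.0790156823364, 'fy': 441.0790156823364, 'cx': 284.2979560244729, 'cy': 208.32957460527243, 'origin': array([ 0.48073343, -0.09759453,  1.29072185]), 'attitude': array([[-0.00442289, -0.99795178,  0.06381764],
       [-0.99997946,  0.00411778, -0.00491176],
       [ 0.00463891, -0.06383805, -0.99794949]])}
{'t': 0.1, 'joint_pos': array([ 1.08050791e+00,  4.94154651e-01,  1.34606385e+00, -2.57660505e-05,
        1.30248625e+00, -9.54750396e-02]), 'dq': array([ 4.12633752e-04,  3.36592028e-04, -2.66562707e-03, -4.27308762e-04,
        2.68585070e-03,  1.07813350e-05]), 'joint_torque': array([ 2.31723689e-04, -8.80228972e+01, -3.82546234e+01,  7.07212603e-02,
        4.81507962e-02, -2.87547505e-05]), 'tcp_pos': array([0.24023401, 0.57663322, 0.22437879]), 'tcp_rot': array([[-9.23070973e-01,  3.84629337e-01, -5.01745971e-04],
       [ 3.84629656e-01,  9.23070443e-01, -9.92785067e-04],
       [ 8.12926140e-05, -1.10939746e-03, -9.99999381e-01]]), 'wrist_force': array([ 0.37829312, -0.1375015 , -0.59688711]), 'moment': array([ 0.0501129 , -0.04862556, -0.03375632]), 'opening': 0.09134268447423256}
```

View pics/side0.png

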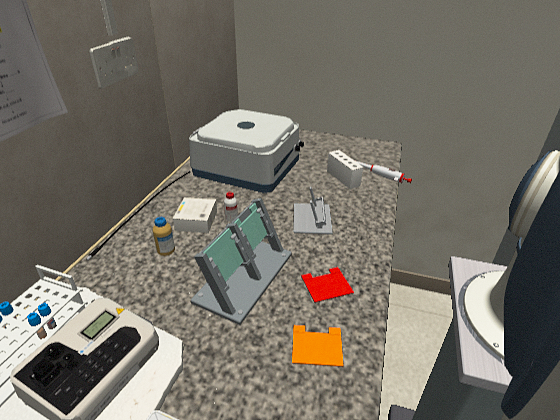

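View pics/top0.png

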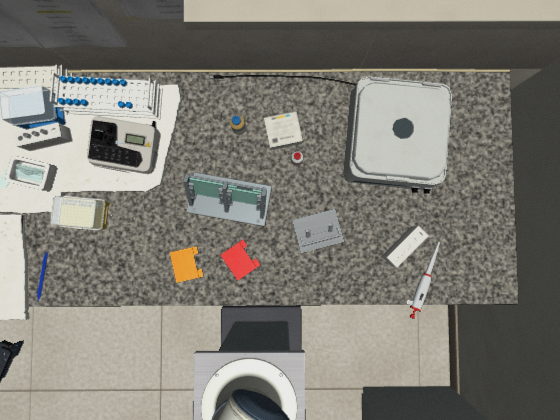

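Holder at top (229,199), side (242,265); stand at top (318,231), side (313,212). The white bottle is at top (297,157), the cuvette block at (408,246); red and orange notched decoys lie flat at (240,260) and (186,264). Next: an enlarged crop to tell which bay holds the notched plate.

```bash
python3 - <<'E'
import cv2, numpy as np
a=cv2.imread("pics/side0.png");b=cv2.imread("pics/top0.png")
R=lambda i,x,y,w,h,W,H:cv2.resize(i[y:y+h,x:x+w],(W,H),interpolation=cv2.INTER_CUBIC)
top=R(b,180,165,100,66,400,264); st=R(b,285,200,66,60,290,264)
s=R(a,185,190,115,135,400,470)[:336]; s=R(a,185,190,115,135,286,336); s2=R(a,285,180,55,60,308,336)
o=np.zeros((600,690,3),np.uint8); o[:264,:400]=top;o[:264,400:]=st;o[264:,:286]=s;o[264:,300:608]=s2
cv2.imwrite("pics/c1.png",o)
E
```

```text
(no output)
```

View pics/c1.png

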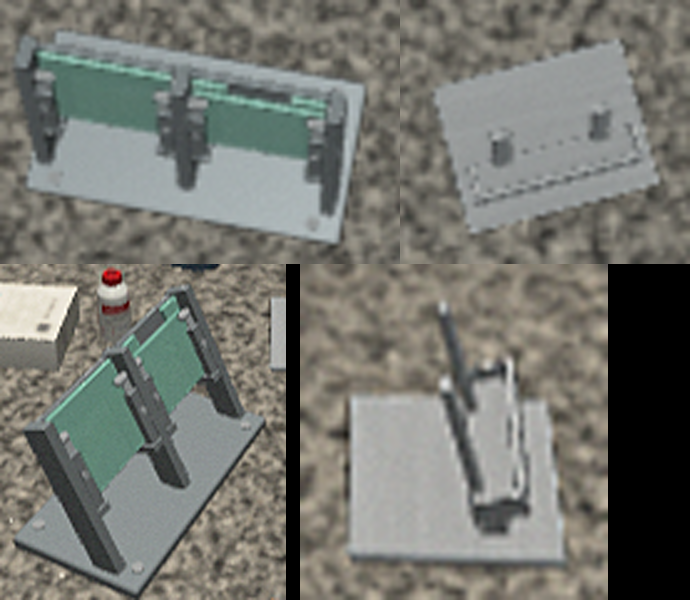

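Notched plate = right plate in the top view (top ~(245,190), with the grey notch gap visible at (244,188)), i.e. the −y bay, slot0. The left plate (206,186) has a straight edge, so it is the plain one. The red and orange ones are decoys. Next I fit the holder and stand poses from the slab corners in both views.

```bash
cat > h.py <<'E'
import numpy as np, cv2
from plant import r, vision
P={n:vision.camera_params(n) for n in("side","top")}
def ray(n,p):
    c=P[n]; d=c["attitude"]@np.array([(p[0]-c["cx"])/c["fx"],(p[1]-c["cy"])/c["fy"],1]); return c["origin"],d/np.linalg.norm(d)
def onz(n,p,z): o,d=ray(n,p); return o+d*(z-o[2])/d[2]
def proj(n,X):
    c=P[n]; q=c["attitude"].T@(np.asarray(X)-c["origin"]); return np.array([c["fx"]*q[0]/q[2]+c["cx"],c["fy"]*q[1]/q[2]+c["cy"]])
def two(p,q):
    o1,d1=ray("side",p);o2,d2=ray("top",q)
    t=np.linalg.lstsq(np.c_[d1,-d2],o2-o1,rcond=None)[0]; a,b=o1+t[0]*d1,o2+t[1]*d2; return (a+b)/2,np.linalg.norm(a-b)
def fit(L,W):
    L=np.array(L);W=np.array(W)[:,:2];lm,wm=L.mean(0),W.mean(0)
    a=L-lm;b=W-wm; th=np.arctan2((a[:,0]*b[:,1]-a[:,1]*b[:,0]).sum(),(a*b).sum())
    R=np.array([[np.cos(th),-np.sin(th)],[np.sin(th),np.cos(th)]]); t=wm-R@lm
    return t,th,np.round(1000*(W-(L@R.T+t)),1)
E
python3 - <<'E'
from h import *
FL,FR,BR,BL=(-.055,.116),(-.055,-.116),(.065,-.116),(.065,.116)
T=[onz("top",p,.012) for p in((187,212.5),(264.25,225),(271.25,186.25),(194.25,172.5))]
S=[onz("side",p,.012) for p in((240.1,323.1),(291.6,252.7),(191,303))]
for L,W in(((FL,FR,BR,BL),T),((FL,FR,BL),S),((FL,FR,BR,BL,FL,FR,BL),T+S)): print("holder",*fit(L,W))
FL,FR,BR,BL=(-.038,.065),(-.038,-.065),(.062,-.065),(.062,.065)
T=[onz("top",p,.008) for p in((300.9,252.3),(343.6,241.6),(335,209.1),(293.6,220.9))]
S=[onz("side",p,.008) for p in((332.3,232.9),(328.75,204.3),(294,204),(294,232))]
for L,W in(((FL,FR,BR,BL),T),((FL,FR,BR,BL),S),((FL,FR,BR,BL)*2,T+S)): print("stand",*fit(L,W))
print(onz("top",(297,157),.07),onz("top",(408,246),.068))
E
```

```text
holder [0.58541568 0.05710756] -0.17346382647596018 [[ 0.3 -2.5]
 [ 3.1  2.1]
 [-2.3  2.2]
 [-1.1 -1.8]]
holder [0.58522753 0.06446613] -0.16520154325015077 [[ 2.9 -2.5]
 [ 0.3  1.9]
 [-3.2  0.5]]
holder [0.5852269  0.06023338] -0.17135213401703822 [[ 0.7 -5.6]
 [ 3.1 -0.9]
 [-2.4 -1. ]
 [-0.7 -5.1]
 [ 2.1  1.6]
 [ 1.   5.7]
 [-3.8  5.3]]
stand [ 0.48491256 -0.20533146] 0.2485962132697705 [[ 2.9  0.3]
 [ 1.2  2.1]
 [-1.1  1.4]
 [-3.  -3.7]]
stand [ 0.48626791 -0.19936728] 0.26629767317001374 [[ 2.4 -0.5]
 [ 0.7 -0.2]
 [-2.3  1.7]
 [-0.8 -1. ]]
stand [ 0.48558997 -0.20235021] 0.25750871706007306 [[ 2.7 -2.3]
 [-0.1 -0.7]
 [-2.2 -2.3]
 [-3.  -7.1]
 [ 2.6  2. ]
 [ 2.   2.6]
 [-1.2  5.4]
 [-0.8  2.3]]
[ 0.70238003 -0.13973369  0.07      ] [ 0.45309316 -0.44534902  0.068     ]
```

```bash
cat >> h.py <<'E'
from scipy.spatial.transform import Rotation as Ro
def rotz(z,y):
    z=np.array(z)/np.linalg.norm(z); y=np.array(y,float); y-=z*(y@z); y/=np.linalg.norm(y); return np.c_[np.cross(y,z),y,z]
def go(p=None,R=None):
    o=r.get_obs(); print("t",o["t"],"tcp",o["tcp_pos"].round(4),"j",o["joint_pos"].round(3),"F",o["wrist_force"].round(1),"op",round(o["opening"],4))
    if p is not None: print("translation",((np.array(p)-o["tcp_pos"])/.5).round(4))
    if R is not None: print("rot",(Ro.from_matrix(R@o["tcp_rot"].T).as_rotvec()/(np.pi/2)).round(4))
E
python3 - <<'E'
from h import *
go((.40,.02,.22),rotz((1,0,-1.2),(0,1,0)))
E
```

```text
t 0.1 tcp [0.2402 0.5766 0.2244] j [ 1.081  0.494  1.346 -0.     1.302 -0.095] F [ 0.4 -0.1 -0.6] op 0.0913
translation [ 0.3195 -1.1133 -0.0088]
rot [-0.0866 -0.4366  0.2413]
```

>>> {"name": "play_rows", "arguments": {
  "translation": [
    [0.32, -1.0, 0.1],
    [0.32, -1.0, 0.1],
    [0.32, -1.0, 0.1],
    [0.32, -1.0, 0.1],
    [0.32, -1.0, 0.1],
    [0.32, -1.0, 0.1],
    [0.32, -1.0, 0.1],
    [0.32, -1.0, 0.1],
    [0.32, -1.0, 0.1],
    [0.32, -1.0, 0.1],
    [0.32, -1.0, 0.1],
    [0.32, -1.0, 0.1]
  ],
  "delta_rot": [
    [0, 0, 0.25],
    [0, 0, 0.25],
    [0, 0, 0.25],
    [0, 0, 0.25],
    [0, 0, 0.25],
    [0, 0, 0.25],
    [0, 0, 0.25],
    [0, 0, 0.25],
    [0, 0, 0.25],
    [0, 0, 0.25],
    [0, 0, 0.25],
    [0, 0, 0.25]
  ],
  "fingers": 0,
  "grip_force": 20
}}

```text
t: 1.3
tcp_pos: [0.4013, 0.0737, 0.2747]
tcp_rot: [[-1.0, 0.006, 0.001], [0.006, 1.0, -0.002], [-0.001, -0.002, -1.0]]
wrist_force: [-1.0, 0.3, -0.4]
opening: 0.0007
```

```bash
python3 - <<'E'
from h import *
go((.41,.02,.18),rotz((1,0,-.7),(0,1,0)))
E
```

```text
t 1.3 tcp [0.4013 0.0737 0.2747] j [ 0.037  0.127  1.763 -0.002  1.252 -1.528] F [-1.   0.3 -0.4] op 0.0007
translation [ 0.0174 -0.1074 -0.1893]
rot [-0.0008 -0.6108  0.004 ]
```

>>> {"name": "play_rows", "arguments": {
  "translation": [
    [0.02, -0.1, -0.1],
    [0.02, -0.1, -0.1],
    [0.02, -0.1, -0.1],
    [0.02, -0.1, -0.1],
    [0.02, -0.1, -0.1],
    [0.02, -0.1, -0.1],
    [0.02, -0.1, -0.1],
    [0.02, -0.1, -0.1],
    [0.02, -0.1, -0.1],
    [0.02, -0.1, -0.1]
  ],
  "delta_rot": [
    [0, -0.61, 0],
    [0, -0.61, 0],
    [0, -0.61, 0],
    [0, -0.61, 0],
    [0, -0.61, 0],
    [0, -0.61, 0],
    [0, -0.61, 0],
    [0, -0.61, 0],
    [0, -0.61, 0],
    [0, -0.61, 0]
  ]
}}

```text
t: 2.3
tcp_pos: [0.4057, 0.0309, 0.28]
tcp_rot: [[-0.668, 0.011, 0.744], [0.018, 1.0, 0.002], [-0.744, 0.015, -0.668]]
wrist_force: [1.5, -1.4, 1.6]
opening: 0.0005
```

```bash
python3 - <<'E'
from h import *
go((.41,.02,.18),rotz((1,0,-.7),(0,1,0)))
import cv2
a=vision.snapshot("side")[:,:,::-1];b=vision.snapshot("top")[:,:,::-1]
cv2.imwrite("pics/s2.png",a);cv2.imwrite("pics/t2.png",b)
A=a[130:330,180:400];B=b[140:300,180:360]
A=cv2.resize(A,(440,400));B=cv2.resize(B,(360,320)); o=np.zeros((400,800,3),np.uint8);o[:,:440]=A;o[:320,440:]=B
cv2.imwrite("pics/c2.png",o)
o=r.get_obs(); tip=o["tcp_pos"]+.011*o["tcp_rot"][:,2]; print(proj("side",tip),proj("top",tip))
E
```

```text
t 2.3 tcp [0.4057 0.0309 0.28  ] j [-0.199 -0.118  2.404  1.399  0.152 -3.083] F [ 1.5 -1.4  1.6] op 0.0005
translation [ 0.0087 -0.0219 -0.2   ]
rot [-0.0098 -0.0767  0.0062]
[340.51371744 176.91585427] [225.71719675 266.83161759]
```

View pics/c2.png

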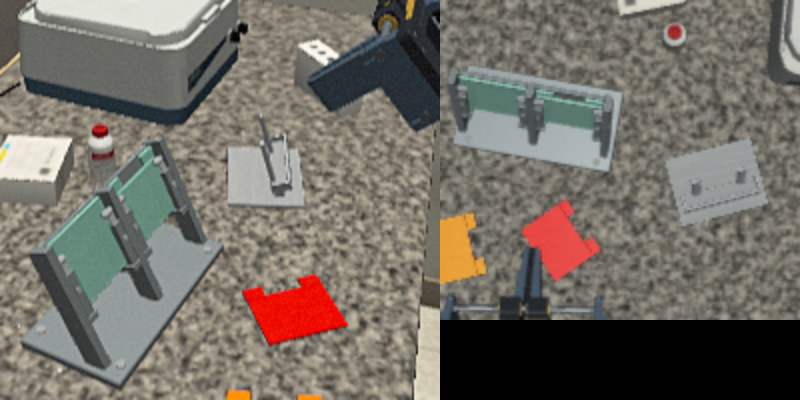

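Top view shows closed fingers at ~(226,266) matching the projection. The wrist is near-singular here (j6 at its limit), so I'll back out and fit a quick kinematic model.

>>> {"name": "play_rows", "arguments": {
  "translation": [
    [0.1, -0.05, 0.0],
    [0.1, -0.05, 0.0],
    [0.1, -0.05, 0.0],
    [0.1, -0.05, 0.0],
    [0.1, -0.05, 0.0],
    [0.1, -0.05, 0.0]
  ],
  "delta_rot": [
    [0, 0.3, 0],
    [0, 0.3, 0],
    [0, 0.3, 0],
    [0, 0.3, 0],
    [0, 0.3, 0],
    [0, 0.3, 0]
  ]
}}

```text
t: 3.0
tcp_pos: [0.4531, 0.0063, 0.2796]
tcp_rot: [[-0.909, -0.0, 0.416], [0.008, 1.0, 0.018], [-0.416, 0.02, -0.909]]
wrist_force: [-0.8, 1.4, -1.3]
opening: 0.0006
```

```bash
cat >> h.py <<'E'
def fk(j,k):
    a1,d1,a2,a3,e3,L=k
    y=lambda t:Ro.from_rotvec([0,t,0]); z=lambda t:Ro.from_rotvec([0,0,t])
    R1=z(j[0]);R2=R1*y(j[1]);R3=R2*y(j[2]);R5=R3*z(j[3])*y(j[4]); R6=R5*z(j[5])
    p=R1.apply([a1,0,d1])+R2.apply([0,0,a2])+R3.apply([e3,0,a3])+R6.apply([0,0,L])
    return p,R6.as_matrix()
E
python3 - <<'E'
from h import *
from scipy.optimize import least_squares
go()
o=r.get_obs()
D=[([1.0805,.49415,1.34606,0,1.30249,-.09548],(.24023,.57663,.22438)),([.037,.127,1.763,-.002,1.252,-1.528],(.4013,.0737,.2747)),([-.199,-.118,2.404,1.399,.152,-3.083],(.4057,.0309,.28)),(o["joint_pos"],o["tcp_pos"])]
f=lambda k:np.concatenate([fk(j,k)[0]-p for j,p in D])
s=least_squares(f,[0,.2,.6,.4,0,.3]); print(s.x.round(4),np.abs(s.fun).max())
p,R=fk(o["joint_pos"],s.x); print(R.round(3),o["tcp_rot"].round(3))
np.save("k.npy",s.x)
E
```

```text
t 3.0 tcp [0.4531 0.0063 0.2796] j [-0.192  0.002  1.985  0.144  0.741 -1.845] F [-0.8  1.4 -1.3] op 0.0006
[-0.2782  0.7013  0.6596  0.7027  0.3099  0.5685] 0.06090600240496391
[[ 0.    -0.909  0.416]
 [-1.     0.008  0.018]
 [-0.02  -0.416 -0.909]] [[-0.909 -0.     0.416]
 [ 0.008  1.     0.018]
 [-0.416  0.02  -0.909]]
```

```bash
sed -i 's/a1,d1,a2,a3,e3,L=k/a1,d1,a2,a3,e3,L,b=k/; s/R1.apply(\[a1,0,d1\])/R1.apply([a1,b,d1])/; s/R6.as_matrix()$/(R6*z(-np.pi\/2)).as_matrix()/' h.py
cat >> h.py <<'E'
from scipy.optimize import least_squares
def ik(p,R,j0):
    k=np.load("k.npy")
    def f(j): q,M=fk(j,k); return np.r_[q-p,.3*Ro.from_matrix(M@R.T).as_rotvec()]
    s=least_squares(f,j0); return s.x.round(3),np.abs(s.fun).max().round(4)
E
python3 - <<'E'
from h import *
o=r.get_obs()
D=[([1.0805,.49415,1.34606,0,1.30249,-.09548],(.24023,.57663,.22438)),([.037,.127,1.763,-.002,1.252,-1.528],(.4013,.0737,.2747)),([-.199,-.118,2.404,1.399,.152,-3.083],(.4057,.0309,.28)),(o["joint_pos"],o["tcp_pos"])]
f=lambda k:np.concatenate([fk(j,k)[0]-p for j,p in D])
s=least_squares(f,[0,.2,.6,.4,0,.3,.06]); print(s.x.round(4),np.abs(s.fun).max())
np.save("k.npy",s.x)
print((fk(o["joint_pos"],s.x)[1]-o["tcp_rot"]).round(3)[0])
for az in(-.17,0,.15,.3):
  for p in(.42,.6,.8,1.0):
    d=np.array([np.cos(p)*np.cos(az),np.cos(p)*np.sin(az),-np.sin(p)])
    for P0 in((.575,.009,.04),(.595,.005,.08)):
      print(az,p,P0[2],*ik(np.array(P0),rotz(d,(-np.sin(az),np.cos(az),0)),o["joint_pos"]))
E
```

```text
[0.0006 0.2568 0.5962 0.3842 0.1182 0.3409 0.0596] 0.00023223410052086724
[ 1.819  0.    -0.   ]
-0.17 0.42 0.04 [ 0.008  1.238  2.431 -2.979  1.671 -1.481] 0.0
-0.17 0.42 0.08 [-0.007  1.065  2.401 -2.992  1.471 -1.519] 0.0
-0.17 0.6 0.04 [-0.01   1.002  2.379 -3.     1.208 -1.53 ] 0.0
-0.17 0.6 0.08 [-0.022  0.844  2.328 -2.997  1.    -1.566] 0.0
-0.17 0.8 0.04 [-0.031  0.787  2.266  0.154 -0.683 -4.732] 0.0
-0.17 0.8 0.08 [-0.04   0.664  2.202 -2.951  0.498 -1.645] 0.0
-0.17 1.0 0.04 [-0.05   0.659  2.121  0.308 -0.216 -4.912] 0.0
-0.17 1.0 0.08 [-0.057  0.569  2.051  0.917 -0.077 -5.533] 0.0
0 0.42 0.04 [-0.194  1.276  2.464  2.962  1.739 -1.681] 0.0
0 0.42 0.08 [-0.194  1.09   2.43   2.964  1.523 -1.642] 0.0
0 0.6 0.04 [-0.174  1.022  2.405  2.991  1.252 -1.622] 0.0
0 0.6 0.08 [-0.175  0.854  2.351  2.973  1.033 -1.584] 0.0
0 0.8 0.04 [-0.151  0.792  2.284  2.979  0.705 -1.555] 0.0
0 0.8 0.08 [-0.153  0.664  2.218  2.924  0.515 -1.491] 0.0
0 1.0 0.04 [-0.13   0.659  2.133  5.967 -0.227 -4.514] 0.0
0 1.0 0.08 [-0.133  0.567  2.061  2.212  0.09  -0.755] 0.0
0.15 0.42 0.04 [-0.362 
[... 264 characters left out ...]
2.703  0.699 -1.523] 0.0
0.15 0.8 0.08 [-0.25   0.664  2.208  2.576  0.531 -1.364] 0.0
0.15 1.0 0.04 [-0.199  0.659  2.127  2.35   0.263 -1.094] 0.0
0.15 1.0 0.08 [-0.199  0.569  2.055  1.702  0.188 -0.431] 0.0
0.3 0.42 0.04 [-0.498  1.196  2.39   2.426  1.476 -1.885] 0.0
0.3 0.42 0.08 [-0.478  1.031  2.355  2.421  1.331 -1.747] 0.0
0.3 0.6 0.04 [-0.428  0.981  2.345  2.483  1.113 -1.707] 0.0
0.3 0.6 0.08 [-0.414  0.83   2.292  2.419  0.956 -1.555] 0.0
0.3 0.8 0.04 [-0.343  0.781  2.242  2.414  0.679 -1.458] 0.0
0.3 0.8 0.08 [-0.335  0.663  2.177  2.233  0.552 -1.228] 0.0
0.3 1.0 0.04 [-0.262  0.66   2.106  1.956  0.316 -0.891] 0.0
0.3 1.0 0.08 [-0.259  0.573  2.034  1.452  0.293 -0.361] 0.0
```

```bash
sed -i 's/R6\*z(-np/R6*z(np/' h.py
cat >> h.py <<'E'
def O(az,p,s=-1):
    return rotz((np.cos(p)*np.cos(az),np.cos(p)*np.sin(az),-np.sin(p)),(-s*-np.sin(az)*-1 if 0 else s*-np.sin(az),s*np.cos(az),0))
def loc(X,t,th): R=Ro.from_euler("z",-th); return R.apply(np.array(X)-np.r_[t,0])
HT,HTH=np.array([.5853,.0605]),-.170
ST,STH=np.array([.4856,-.2025]),.258
E
python3 - <<'E'
from h import *
o=r.get_obs(); j=o["joint_pos"].copy(); print(np.abs(fk(j,np.load("k.npy"))[1]-o["tcp_rot"]).max())
j=j+[0,0,0,0,0,3.0]
for az,p,P0 in((.0,1.15,(.43,0,.25)),(.4,1.15,(.43,0,.25)),(.4,1.0,(.43,0,.25)),(.4,.8,(.43,0,.25)),(.1,.6,(.43,0,.2)),(-.17,.5,(.43,0.03,.15)),(-.17,.5,(.575,.009,.04)),(-.17,.5,(.595,.005,.08))):
    j,e=ik(np.array(P0),O(az,p),j); print(az,p,j,e)
for a,b in(((311.25,201.25),(308.2,230.7)),((310.5,187.7),(330.5,224.5))):
    X,e=two(a,b); print("prong tip",loc(X,ST,STH).round(4),e.round(4))
for p in((320.7,240.9),(300.9+.0,246),(339,236)): print("lip",loc(onz("top",p,.033),ST,STH).round(4))
# plate top edge ends notched plate, top view
for p in((228.3,187.2),(262,190.5)): print("plate top",loc(onz("top",p,.133),HT,HTH).round(4))
E
```

```text
2.255140518769849e-16
0.0 1.15 [-0.206  0.012  2.072  0.139  0.649  1.271] 0.0
0.4 1.15 [-0.373  0.039  2.044  0.412  0.792  0.545] 0.0
0.4 1.0 [-0.491  0.024  2.153  0.701  0.71   0.196] 0.0
0.4 0.8 [-0.674  0.063  2.303  1.163  0.731 -0.398] 0.0
0.1 0.6 [-0.586  0.731  2.809  2.567  1.295 -1.829] 0.0
-0.17 0.5 [ 0.251  1.168  2.843  3.554  1.822 -1.23 ] 0.0142
-0.17 0.5 [ 0.     1.133  2.415  3.291  1.472 -1.504] 0.0
-0.17 0.5 [-0.013  0.963  2.374  3.286  1.264 -1.539] 0.0
prong tip [0.02   0.0296 0.0777] 0.002
prong tip [ 0.0202 -0.034   0.0785] 0.0013
lip [-0.0183  0.0002  0.033 ]
lip [-0.0176  0.0584  0.033 ]
lip [-0.0184 -0.0538  0.033 ]
plate top [ 0.0283 -0.0118  0.133 ]
plate top [ 0.0344 -0.1009  0.133 ]
```

```bash
cat >> h.py <<'E'
def W(x,y,z,t=HT,th=HTH): return Ro.from_euler("z",th).apply([x,y,z])+np.r_[t,0]
E
python3 - <<'E'
from h import *
j=np.array([-.206,.012,2.07,.139,.65,1.27])
for az,p,P0 in((.0,1.15,(.45,0,.28)),(.4,1.15,(.47,0,.30)),(.4,.9,(.49,0.02,.30)),(.3,.7,(.50,.02,.30)),(.1,.55,(.51,.02,.28)),(-.17,.5,(.51,.02,.25)),(-.17,.5,W(-.08,-.054,.1)),(-.17,.5,W(-.06,-.054,.05)),(-.17,.5,W(-.005,-.054,.04)),(-.17,.5,W(.02,-.054,.08))):
    j,e=ik(np.array(P0),O(az,p),j); print(az,p,np.round(P0,4),j,e)
go((.45,0,.28),O(.0,1.15))
E
```

```text
0.0 1.15 [0.45 0.   0.28] [-1.930e-01 -1.000e-03  1.983e+00  1.150e-01  7.490e-01  1.310e+00] 0.0
0.4 1.15 [0.47 0.   0.3 ] [-0.33   0.032  1.885  0.346  0.933  0.674] 0.0
0.4 0.9 [0.49 0.02 0.3 ] [-0.408  0.02   2.043  0.745  0.725  0.28 ] 0.0
0.3 0.7 [0.5  0.02 0.3 ] [-0.457  0.041  2.207  1.286  0.579 -0.211] 0.0
0.1 0.55 [0.51 0.02 0.28] [-0.314  0.17   2.392  2.39   0.526 -1.117] 0.0
-0.17 0.5 [0.51 0.02 0.25] [ 0.051  0.357  2.463  3.425  0.759 -1.672] 0.0
-0.17 0.5 [0.4973 0.0208 0.1   ] [ 0.058  1.265  2.704  3.351  1.881 -1.395] 0.0
-0.17 0.5 [0.517  0.0174 0.05  ] [ 0.038  1.32   2.598  3.33   1.834 -1.42 ] 0.0
-0.17 0.5 [0.5712 0.0081 0.04  ] [-3.000e-03  1.143e+00  2.426e+00  3.288e+00  1.494e+00 -1.502e+00] 0.0
-0.17 0.5 [0.5959 0.0039 0.08  ] [-0.017  0.962  2.373  3.283  1.261 -1.54 ] 0.0
t 3.0 tcp [0.4531 0.0063 0.2796] j [-0.192  0.002  1.985  0.144  0.741 -1.845] F [-0.8  1.4 -1.3] op 0.0006
translation [-0.0062 -0.0126  0.0009]
rot [ 0.8223  0.0179 -1.8175]
```

>>> {"name": "play_rows", "arguments": {
  "translation": [
    [0, 0, 0],
    [0, 0, 0],
    [0, 0, 0],
    [0, 0, 0],
    [0, 0, 0],
    [0, 0, 0],
    [0, 0, 0],
    [0, 0, 0],
    [0, 0, 0],
    [0, 0, 0],
    [0, 0, 0],
    [0, 0, 0]
  ],
  "delta_rot": [
    [0.416, 0.018, -0.909],
    [0.416, 0.018, -0.909],
    [0.416, 0.018, -0.909],
    [0.416, 0.018, -0.909],
    [0.416, 0.018, -0.909],
    [0.416, 0.018, -0.909],
    [0.416, 0.018, -0.909],
    [0.416, 0.018, -0.909],
    [0.416, 0.018, -0.909],
    [0.416, 0.018, -0.909],
    [0.416, 0.018, -0.909],
    [0.416, 0.018, -0.909]
  ]
}}

```text
t: 4.2
tcp_pos: [0.453, 0.0057, 0.2788]
tcp_rot: [[-0.002, 0.911, 0.413], [1.0, -0.005, 0.016], [0.017, 0.413, -0.91]]
wrist_force: [-0.3, 0.3, 0.7]
opening: 0.0004
```

```bash
python3 - <<'E'
from h import *
go((.47,0,.30),O(.4,1.15))
E
```

```text
t 4.2 tcp [0.453  0.0057 0.2788] j [-0.192  0.004  1.984  0.141  0.742 -0.275] F [-0.3  0.3  0.7] op 0.0004
translation [ 0.034  -0.0113  0.0423]
rot [ 0.3756  0.0868 -0.6658]
```

>>> {"name": "play_rows", "arguments": {
  "translation": [
    [0.03, -0.01, 0.04],
    [0.03, -0.01, 0.04],
    [0.03, -0.01, 0.04],
    [0.03, -0.01, 0.04],
    [0.03, -0.01, 0.04],
    [0.03, -0.01, 0.04],
    [0.03, -0.01, 0.04],
    [0.03, -0.01, 0.04],
    [0.03, -0.01, 0.04]
  ],
  "delta_rot": [
    [0.376, 0.087, -0.666],
    [0.376, 0.087, -0.666],
    [0.376, 0.087, -0.666],
    [0.376, 0.087, -0.666],
    [0.376, 0.087, -0.666],
    [0.376, 0.087, -0.666],
    [0.376, 0.087, -0.666],
    [0.376, 0.087, -0.666],
    [0.376, 0.087, -0.666]
  ]
}}

```text
t: 5.1
tcp_pos: [0.4677, -0.0, 0.2981]
tcp_rot: [[0.841, 0.39, 0.374], [0.356, -0.921, 0.159], [0.406, -0.001, -0.914]]
wrist_force: [-0.1, 0.2, -0.1]
opening: 0.0004
```

```bash
python3 - <<'E'
from h import *
for az,p,P0 in((.4,.9,(.49,0.02,.30)),(.3,.7,(.50,.02,.30)),(.1,.55,(.51,.02,.28)),(-.17,.5,(.51,.02,.25))): go(P0,O(az,p))
E
```

```text
t 5.1 tcp [ 0.4677 -0.      0.2981] j [-0.333  0.031  1.891  0.346  0.93   0.67 ] F [-0.1  0.2 -0.1] op 0.0004
translation [0.0446 0.0401 0.0038]
rot [ 0.0623 -0.148  -0.0003]
t 5.1 tcp [ 0.4677 -0.      0.2981] j [-0.333  0.031  1.891  0.346  0.93   0.67 ] F [-0.1  0.2 -0.1] op 0.0004
translation [0.0646 0.0401 0.0038]
rot [ 0.0985 -0.2706 -0.0629]
t 5.1 tcp [ 0.4677 -0.      0.2981] j [-0.333  0.031  1.891  0.346  0.93   0.67 ] F [-0.1  0.2 -0.1] op 0.0004
translation [ 0.0846  0.0401 -0.0362]
rot [ 0.095  -0.3729 -0.1855]
t 5.1 tcp [ 0.4677 -0.      0.2981] j [-0.333  0.031  1.891  0.346  0.93   0.67 ] F [-0.1  0.2 -0.1] op 0.0004
translation [ 0.0846  0.0401 -0.0962]
rot [ 0.048  -0.418  -0.3501]
```

Kinematics agree with the model. Next comes the wrist transition.

>>> {"name": "play_rows", "arguments": {
  "translation": [
    [0.04, 0.04, 0.0],
    [0.04, 0.04, 0.0],
    [0.06, 0.04, 0.0],
    [0.06, 0.04, 0.0],
    [0.08, 0.04, -0.03],
    [0.08, 0.04, -0.03],
    [0.08, 0.04, -0.03],
    [0.08, 0.04, -0.09],
    [0.08, 0.04, -0.09],
    [0.08, 0.04, -0.09],
    [0.08, 0.04, -0.09],
    [0.08, 0.04, -0.09]
  ],
  "delta_rot": [
    [0.062, -0.148, 0],
    [0.062, -0.148, 0],
    [0.098, -0.27, -0.063],
    [0.098, -0.27, -0.063],
    [0.095, -0.373, -0.185],
    [0.095, -0.373, -0.185],
    [0.095, -0.373, -0.185],
    [0.048, -0.418, -0.35],
    [0.048, -0.418, -0.35],
    [0.048, -0.418, -0.35],
    [0.048, -0.418, -0.35],
    [0.048, -0.418, -0.35]
  ]
}}

```text
t: 6.3
tcp_pos: [0.5146, 0.0309, 0.2606]
tcp_rot: [[0.483, 0.012, 0.876], [-0.029, -0.999, 0.029], [0.875, -0.039, -0.482]]
wrist_force: [0.4, -0.8, 0.6]
opening: 0.0006
```

```bash
python3 - <<'E'
from h import *
P=[W(-.045,-.054,.13),W(-.045,-.054,.04),W(0,-.054,.032)]
j=r.get_obs()["joint_pos"]
for q in P: go(q,O(-.17,.5)); j,e=ik(q,O(-.17,.5),j); print(q.round(4),j,e)
E
```

```text
t 6.3 tcp [0.5146 0.0309 0.2606] j [-0.182  0.303  2.466  2.849  0.706 -1.406] F [ 0.4 -0.8  0.6] op 0.0006
translation [ 0.0345 -0.0321 -0.2612]
rot [-0.0252 -0.0003 -0.1156]
[0.5318 0.0149 0.13  ] [ 0.025  0.917  2.552  3.315  1.393 -1.507] 0.0
t 6.3 tcp [0.5146 0.0309 0.2606] j [-0.182  0.303  2.466  2.849  0.706 -1.406] F [ 0.4 -0.8  0.6] op 0.0006
translation [ 0.0345 -0.0321 -0.4412]
rot [-0.0252 -0.0003 -0.1156]
[0.5318 0.0149 0.04  ] [ 0.025  1.279  2.541  3.315  1.738 -1.447] 0.0
t 6.3 tcp [0.5146 0.0309 0.2606] j [-0.182  0.303  2.466  2.849  0.706 -1.406] F [ 0.4 -0.8  0.6] op 0.0006
translation [ 0.1232 -0.0473 -0.4572]
rot [-0.0252 -0.0003 -0.1156]
[0.5762 0.0073 0.032 ] [-0.006  1.155  2.408  3.286  1.487 -1.504] 0.0
```

>>> {"name": "play_rows", "arguments": {
  "translation": [
    [0.03, -0.03, -0.1],
    [0.035, -0.03, -0.2],
    [0.035, -0.03, -0.26],
    [0.035, -0.032, -0.34],
    [0.035, -0.032, -0.42],
    [0.035, -0.032, -0.445],
    [0.035, -0.032, -0.445],
    [0.035, -0.032, -0.445]
  ],
  "delta_rot": [
    [-0.025, 0, -0.09],
    [-0.025, 0, -0.115],
    [-0.025, 0, -0.115],
    [-0.025, 0, -0.115],
    [-0.025, 0, -0.115],
    [-0.025, 0, -0.115],
    [-0.025, 0, -0.115],
    [-0.025, 0, -0.115]
  ]
}}

```text
t: 7.1
tcp_pos: [0.5322, 0.0164, 0.035]
tcp_rot: [[0.475, -0.162, 0.865], [-0.075, -0.987, -0.144], [0.877, 0.003, -0.481]]
wrist_force: [0.3, -0.5, -0.0]
opening: 0.0003
```

```bash
python3 - <<'E'
from h import *
go(W(-.0034,-.054,.0373),O(-.17,.5))
a=vision.snapshot("side")[:,:,::-1];b=vision.snapshot("top")[:,:,::-1]
cv2.imwrite("pics/s3.png",a);cv2.imwrite("pics/t3.png",b)
A=cv2.resize(a[180:330,180:330],(450,450),interpolation=cv2.INTER_CUBIC);B=cv2.resize(b[160:280,180:290],(330,360),interpolation=cv2.INTER_CUBIC)
o=np.zeros((450,780,3),np.uint8);o[:,:450]=A;o[:360,450:]=B;cv2.imwrite("pics/c3.png",o)
q=r.get_obs(); tip=q["tcp_pos"]+.011*q["tcp_rot"][:,2]; print(proj("side",tip),proj("top",tip),proj("side",tip+.016*q["tcp_rot"][:,0]),proj("top",tip+.016*q["tcp_rot"][:,0]))
E
```

```text
t 7.1 tcp [0.5322 0.0164 0.035 ] j [ 0.025  1.292  2.539  3.31   1.749 -1.452] F [ 0.3 -0.5 -0. ] op 0.0003
translation [ 0.0813 -0.0171  0.0045]
rot [ 0.0019 -0.0012 -0.0046]
[273.01411455 259.68840352] [243.01582194 215.5767005 ] [269.90638442 253.90449618] [243.01199819 212.64588961]
```

View pics/c3.png

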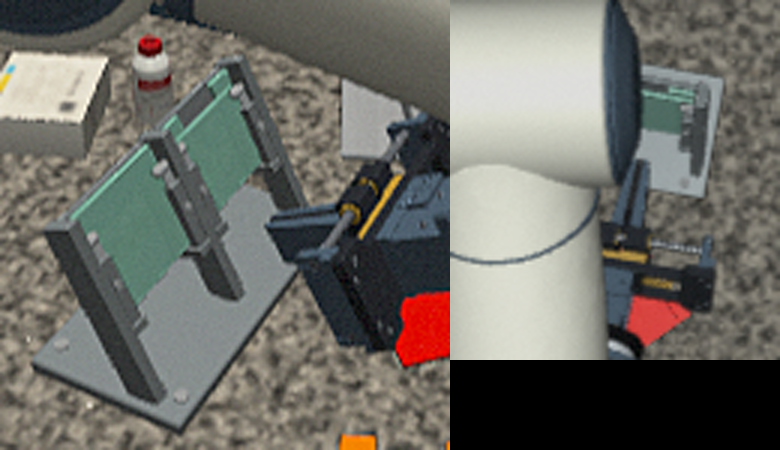

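Fingertip seen at side ~(269,255), as predicted; it is centred on the bay and below the glass edge. Going in under the edge.

>>> {"name": "play_rows", "arguments": {
  "translation": [
    [0.03, -0.006, 0.003],
    [0.06, -0.013, 0.0045],
    [0.081, -0.017, 0.0045],
    [0.081, -0.017, 0.0045],
    [0.081, -0.017, 0.0045]
  ],
  "delta_rot": [
    [0, 0, 0],
    [0, 0, 0],
    [0, 0, 0],
    [0, 0, 0],
    [0, 0, 0]
  ]
}}

```text
t: 7.7
tcp_pos: [0.5723, 0.0081, 0.0377]
tcp_rot: [[0.476, -0.161, 0.864], [-0.074, -0.987, -0.143], [0.876, 0.004, -0.482]]
wrist_force: [0.3, 0.1, -0.6]
opening: -0.0
```

>>> {"name": "play_rows", "arguments": {
  "translation": [
    [0.004, -0.001, 0.009],
    [0.008, -0.0015, 0.018],
    [0.012, -0.002, 0.027],
    [0.016, -0.003, 0.036],
    [0.02, -0.0035, 0.045],
    [0.024, -0.004, 0.054]
  ],
  "delta_rot": [
    [0, 0, 0],
    [0, 0, 0],
    [0, 0, 0],
    [0, 0, 0],
    [0, 0, 0],
    [0, 0, 0]
  ]
}}

```text
t: 8.3
tcp_pos: [0.5837, 0.0062, 0.0646]
tcp_rot: [[0.478, -0.161, 0.863], [-0.074, -0.987, -0.143], [0.875, 0.004, -0.484]]
wrist_force: [-4.9, 1.1, -4.0]
opening: 0.0005
```

>>> {"name": "play_rows", "arguments": {
  "translation": [
    [0.004, -0.001, 0.009],
    [0.008, -0.0015, 0.018],
    [0.012, -0.002, 0.027],
    [0.016, -0.003, 0.036],
    [0.018, -0.003, 0.04],
    [0.018, -0.003, 0.04]
  ],
  "delta_rot": [
    [0, 0, 0],
    [0, 0, 0],
    [0, 0, 0],
    [0, 0, 0],
    [0, 0, 0],
    [0, 0, 0]
  ]
}}

```text
t: 8.9
tcp_pos: [0.5929, 0.0047, 0.0853]
tcp_rot: [[0.477, -0.161, 0.864], [-0.074, -0.987, -0.143], [0.876, 0.004, -0.483]]
wrist_force: [-1.9, 0.0, -1.5]
opening: 0.0004
```

```bash
python3 - <<'E'
from h import *
go()
a=vision.snapshot("side")[:,:,::-1];b=vision.snapshot("top")[:,:,::-1]
cv2.imwrite("pics/s4.png",a);cv2.imwrite("pics/t4.png",b)
A=cv2.resize(a[160:310,180:330],(450,450),interpolation=cv2.INTER_CUBIC)
cv2.imwrite("pics/c4.png",A)
for s in(0,.044,.08,.124):
  for y in(-.097,-.007): print(s,y,proj("side",W(s*.408,y,.06+s*.913)).round(1))
E
```

```text
t 8.9 tcp [0.5929 0.0047 0.0853] j [-0.02   0.945  2.383  3.275  1.251 -1.548] F [-1.9  0.  -1.5] op 0.0004
0 -0.097 [268.  233.1]
0 -0.007 [248.3 256.4]
0.044 -0.097 [260.9 216.8]
0.044 -0.007 [240.2 239.3]
0.08 -0.097 [254.9 203.1]
0.08 -0.007 [233.3 224.8]
0.124 -0.097 [247.3 185.7]
0.124 -0.007 [224.6 206.3]
```

View pics/c4.png

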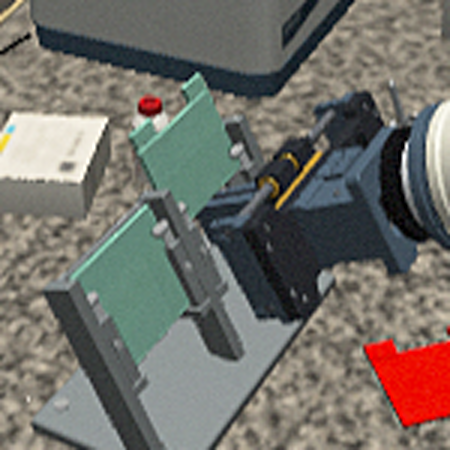

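Top plate corners now at side (246,184) and (225,202), matching s≈124 mm (lift ~46 mm); force is down to ~2 N, so the clips hold it. Withdrawing.

>>> {"name": "play_rows", "arguments": {
  "translation": [
    [-0.005, 0.001, -0.011],
    [-0.005, 0.001, -0.014],
    [-0.05, 0.009, -0.014],
    [-0.1, 0.018, -0.014],
    [-0.125, 0.022, -0.014],
    [-0.125, 0.022, -0.014],
    [-0.14, 0.025, 0.08],
    [-0.15, 0.027, 0.16],
    [-0.15, 0.027, 0.25],
    [-0.15, 0.027, 0.35],
    [-0.15, 0.027, 0.36],
    [-0.15, 0.027, 0.36]
  ],
  "delta_rot": [
    [0, 0, 0],
    [0, 0, 0],
    [0, 0, 0],
    [0, 0, 0],
    [0, 0, 0],
    [0, 0, 0],
    [0, 0, 0],
    [0, 0, 0],
    [0, 0, 0],
    [0, 0, 0],
    [0, 0, 0],
    [0, 0, 0]
  ]
}}

```text
t: 10.2
tcp_pos: [0.5204, 0.0163, 0.2521]
tcp_rot: [[0.477, -0.165, 0.864], [-0.073, -0.986, -0.148], [0.876, 0.008, -0.482]]
wrist_force: [1.2, 0.1, -1.4]
opening: 0.0006
```

```bash
python3 - <<'E'
from h import *
for az,p,P0 in ((.1,.55,(.51,.02,.28)),(.3,.7,(.50,.02,.30)),(.4,.9,(.49,0.02,.30)),(.4,1.15,(.48,0,.32))): go(P0,O(az,p))
hx=W(1,0,0)-W(0,0,0); zd=-(np.sin(.42)*hx+np.array([0,0,np.cos(.42)]))
j=np.array([-.33,.03,1.89,.35,.93,.67])
for s in(1,-1):
  R=rotz(zd,s*(np.cos(.42)*hx-np.array([0,0,np.sin(.42)])))
  for q in(W(.101*.408+.03,-.054,.06+.101*.913+.1),W(.101*.408,-.054,.06+.101*.913)):
    print(s,q.round(4),ik(q,R,j+[.3,0,0,-.35,0.5,0]))
    print((Ro.from_matrix(R@O(.4,1.15).T).as_rotvec()/(np.pi/2)).round(3))
E
```

```text
t 10.2 tcp [0.5204 0.0163 0.2521] j [ 0.032  0.346  2.436  3.412  0.718 -1.687] F [ 1.2  0.1 -1.4] op 0.0006
translation [-0.0209  0.0074  0.0559]
rot [0.006  0.0299 0.1688]
t 10.2 tcp [0.5204 0.0163 0.2521] j [ 0.032  0.346  2.436  3.412  0.718 -1.687] F [ 1.2  0.1 -1.4] op 0.0006
translation [-0.0409  0.0074  0.0959]
rot [-0.0035  0.1266  0.2949]
t 10.2 tcp [0.5204 0.0163 0.2521] j [ 0.032  0.346  2.436  3.412  0.718 -1.687] F [ 1.2  0.1 -1.4] op 0.0006
translation [-0.0609  0.0074  0.0959]
rot [-0.025   0.2549  0.3542]
t 10.2 tcp [0.5204 0.0163 0.2521] j [ 0.032  0.346  2.436  3.412  0.718 -1.687] F [ 1.2  0.1 -1.4] op 0.0006
translation [-0.0809 -0.0326  0.1359]
rot [-0.044   0.4149  0.3456]
1 [ 0.6463 -0.0048  0.2522] (array([-0.112,  0.74 ,  0.872,  0.025,  1.95 ,  0.062]), np.float64(0.0))
[-0.045  0.389  0.674]
1 [6.168e-01 3.000e-04 1.522e-01] (array([-0.11 ,  0.771,  1.084,  0.025,  1.707,  0.058]), np.float64(0.0))
[-0.045  0.389  0.674]
-1 [ 0.6463 -0.0048  0.2522] (array([-0.112,  0.74 ,  0.872,  0.025,  1.95 ,  3.204]), np.float64(0.0))
[-0.052  0.457 -1.372]
-1 [6.168e-01 3.000e-04 1.522e-01] (array([-0.11 ,  0.771,  1.084,  0.025,  1.707,  3.2  ]), np.float64(0.0))
[-0.052  0.457 -1.372]
```

s=+1 is the good solution (j6≈0.06). Wrist back through the transition.

>>> {"name": "play_rows", "arguments": {
  "translation": [
    [-0.02, 0.007, 0.055],
    [-0.02, 0.007, 0.055],
    [-0.04, 0.007, 0.095],
    [-0.04, 0.007, 0.095],
    [-0.04, 0.007, 0.095],
    [-0.06, 0.007, 0.095],
    [-0.06, 0.007, 0.095],
    [-0.08, -0.032, 0.135],
    [-0.08, -0.032, 0.135],
    [-0.08, -0.032, 0.135],
    [-0.08, -0.032, 0.135]
  ],
  "delta_rot": [
    [0.006, 0.03, 0.169],
    [0.006, 0.03, 0.169],
    [-0.003, 0.127, 0.295],
    [-0.003, 0.127, 0.295],
    [-0.003, 0.127, 0.295],
    [-0.025, 0.255, 0.354],
    [-0.025, 0.255, 0.354],
    [-0.044, 0.415, 0.346],
    [-0.044, 0.415, 0.346],
    [-0.044, 0.415, 0.346],
    [-0.044, 0.415, 0.346]
  ]
}}

```text
t: 11.3
tcp_pos: [0.4881, 0.0109, 0.3228]
tcp_rot: [[0.64, 0.298, 0.708], [0.172, -0.954, 0.246], [0.749, -0.036, -0.662]]
wrist_force: [-0.4, 0.8, -0.3]
opening: 0.0004
```

```bash
cat >> h.py <<'E'
def G(lean,th):  # grasp orientation for plate leaning back by lean, yaw th
    h=np.array([np.cos(th),np.sin(th),0]); e=np.array([0,0,1.]); s,c=np.sin(lean),np.cos(lean)
    return rotz(-(s*h+c*e),c*h-s*e)
def S(s,y=-.054,n=0): return W(s*np.sin(.42)+n*np.cos(.42),y,.06+s*np.cos(.42)-n*np.sin(.42))
E
python3 - <<'E'
from h import *
for s in(.20,.150,.101): print(S(s)); go(S(s),G(.42,HTH))
E
```

```text
[ 0.65654065 -0.00651875  0.24261779]
t 11.3 tcp [0.4881 0.0109 0.3228] j [-5.230e-01 -2.200e-02  2.153e+00  1.084e+00  6.950e-01 -2.000e-03] F [-0.4  0.8 -0.3] op 0.0004
translation [ 0.3368 -0.0348 -0.1604]
rot [-0.2628  0.5565  0.7702]
[ 0.63644653 -0.00306946  0.19696334]
t 11.3 tcp [0.4881 0.0109 0.3228] j [-5.230e-01 -2.200e-02  2.153e+00  1.084e+00  6.950e-01 -2.000e-03] F [-0.4  0.8 -0.3] op 0.0004
translation [ 0.2967 -0.0279 -0.2517]
rot [-0.2628  0.5565  0.7702]
[6.16754285e-01 3.10849585e-04 1.52221983e-01]
t 11.3 tcp [0.4881 0.0109 0.3228] j [-5.230e-01 -2.200e-02  2.153e+00  1.084e+00  6.950e-01 -2.000e-03] F [-0.4  0.8 -0.3] op 0.0004
translation [ 0.2573 -0.0211 -0.3411]
rot [-0.2628  0.5565  0.7702]
```

>>> {"name": "play_rows", "arguments": {
  "translation": [
    [0.03, -0.005, 0.0],
    [0.06, -0.01, 0.0],
    [0.1, -0.01, 0.0],
    [0.14, -0.015, 0.0],
    [0.18, -0.02, 0.0],
    [0.22, -0.025, 0.0],
    [0.26, -0.03, 0.0],
    [0.3, -0.035, 0.0],
    [0.34, -0.035, 0.0],
    [0.34, -0.035, 0.0],
    [0.34, -0.035, 0.0],
    [0.34, -0.035, 0.0]
  ],
  "delta_rot": [
    [-0.263, 0.556, 0.77],
    [-0.263, 0.556, 0.77],
    [-0.263, 0.556, 0.77],
    [-0.263, 0.556, 0.77],
    [-0.263, 0.556, 0.77],
    [-0.263, 0.556, 0.77],
    [-0.263, 0.556, 0.77],
    [-0.263, 0.556, 0.77],
    [-0.263, 0.556, 0.77],
    [-0.263, 0.556, 0.77],
    [-0.263, 0.556, 0.77],
    [-0.263, 0.556, 0.77]
  ],
  "fingers": 60
}}

```text
t: 12.5
tcp_pos: [0.6596, -0.0059, 0.3219]
tcp_rot: [[0.167, 0.901, -0.4], [0.986, -0.152, 0.068], [0.0, -0.406, -0.914]]
wrist_force: [0.3, 0.3, -1.0]
opening: 0.0601
```

```bash
python3 - <<'E'
from h import *
for s in(.20,.150,.101): go(S(s),G(.42,HTH))
print(r.get_obs()["tcp_rot"].round(3))
E
```

```text
t 12.5 tcp [ 0.6596 -0.0059  0.3219] j [-0.111  0.73   0.711  0.027  2.118  0.065] F [ 0.3  0.3 -1. ] op 0.0601
translation [-0.0061 -0.0012 -0.1585]
rot [ 0.0001  0.0016 -0.0015]
t 12.5 tcp [ 0.6596 -0.0059  0.3219] j [-0.111  0.73   0.711  0.027  2.118  0.065] F [ 0.3  0.3 -1. ] op 0.0601
translation [-0.0463  0.0057 -0.2498]
rot [ 0.0001  0.0016 -0.0015]
t 12.5 tcp [ 0.6596 -0.0059  0.3219] j [-0.111  0.73   0.711  0.027  2.118  0.065] F [ 0.3  0.3 -1. ] op 0.0601
translation [-0.0857  0.0125 -0.3393]
rot [ 0.0001  0.0016 -0.0015]
[[ 0.167  0.901 -0.4  ]
 [ 0.986 -0.152  0.068]
 [ 0.    -0.406 -0.914]]
```

>>> {"name": "play_rows", "arguments": {
  "translation": [
    [-0.006, -0.001, -0.08],
    [-0.006, -0.001, -0.158],
    [-0.026, 0.002, -0.205],
    [-0.046, 0.006, -0.25],
    [-0.066, 0.009, -0.295],
    [-0.086, 0.0125, -0.339],
    [-0.086, 0.0125, -0.339],
    [-0.086, 0.0125, -0.339]
  ],
  "delta_rot": [
    [0, 0, 0],
    [0, 0, 0],
    [0, 0, 0],
    [0, 0, 0],
    [0, 0, 0],
    [0, 0, 0],
    [0, 0, 0],
    [0, 0, 0]
  ]
}}

```text
t: 13.3
tcp_pos: [0.6174, -0.0002, 0.1538]
tcp_rot: [[0.169, 0.902, -0.397], [0.986, -0.154, 0.068], [0.001, -0.403, -0.915]]
wrist_force: [0.7, -0.3, 0.2]
opening: 0.0602
```

```bash
python3 - <<'E'
from h import *
go(S(.101),G(.42,HTH))
a=vision.snapshot("side")[:,:,::-1]
cv2.imwrite("pics/c5.png",cv2.resize(a[140:290,180:330],(600,600),interpolation=cv2.INTER_CUBIC))
E
```

```text
t 13.3 tcp [ 6.174e-01 -2.000e-04  1.538e-01] j [-0.111  0.767  1.084  0.024  1.704  0.057] F [ 0.7 -0.3  0.2] op 0.0602
translation [-0.0012  0.0011 -0.0031]
rot [ 0.0002  0.0035 -0.0004]
```

View pics/c5.png

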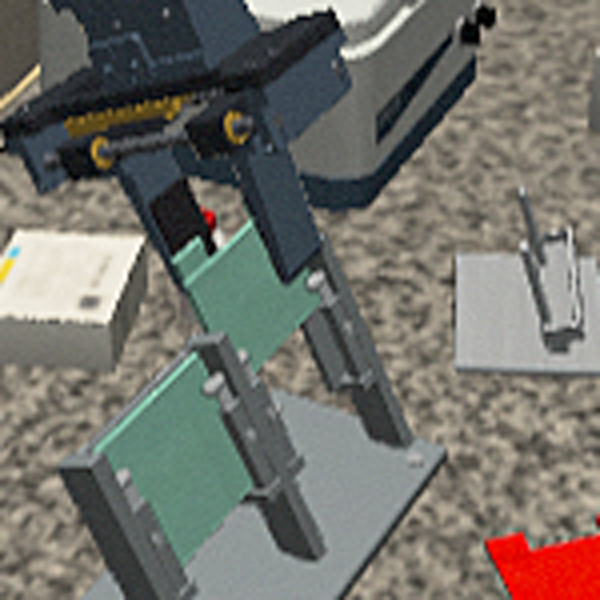

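The plate stands proud between the open fingers (side crop ~(250,290)); plain plate untouched. Closing.

>>> {"name": "play_rows", "arguments": {
  "translation": [
    [0, 0, 0],
    [0, 0, 0],
    [0, 0, 0],
    [0, 0, 0],
    [0, 0, 0],
    [0, 0, 0],
    [0, 0, 0]
  ],
  "delta_rot": [
    [0, 0, 0],
    [0, 0, 0],
    [0, 0, 0],
    [0, 0, 0],
    [0, 0, 0],
    [0, 0, 0],
    [0, 0, 0]
  ],
  "fingers": 0,
  "grip_force": 25
}}

```text
t: 14.05
tcp_pos: [0.6179, -0.0002, 0.154]
tcp_rot: [[0.168, 0.903, -0.396], [0.986, -0.154, 0.068], [0.001, -0.402, -0.916]]
wrist_force: [1.8, -0.3, 0.2]
opening: 0.0073
```

>>> {"name": "play_rows", "arguments": {
  "translation": [
    [0, 0, 0],
    [0, 0, 0],
    [0, 0, 0]
  ],
  "delta_rot": [
    [0, 0, 0],
    [0, 0, 0],
    [0, 0, 0]
  ]
}}

```text
t: 14.35
tcp_pos: [0.6182, -0.0002, 0.1539]
tcp_rot: [[0.168, 0.903, -0.396], [0.986, -0.154, 0.068], [0.001, -0.402, -0.916]]
wrist_force: [2.8, 0.4, -3.6]
opening: 0.0049
```

>>> {"name": "play_rows", "arguments": {
  "translation": [
    [0.005, -0.001, 0.011],
    [0.01, -0.002, 0.022],
    [0.014, -0.0025, 0.033],
    [0.019, -0.003, 0.044],
    [0.024, -0.004, 0.055],
    [0.029, -0.005, 0.066],
    [0.034, -0.006, 0.077],
    [0.038, -0.007, 0.088],
    [0.043, -0.0075, 0.099],
    [0.048, -0.0083, 0.11],
    [0.053, -0.009, 0.121],
    [0.056, -0.01, 0.128]
  ],
  "delta_rot": [
    [0, 0, 0],
    [0, 0, 0],
    [0, 0, 0],
    [0, 0, 0],
    [0, 0, 0],
    [0, 0, 0],
    [0, 0, 0],
    [0, 0, 0],
    [0, 0, 0],
    [0, 0, 0],
    [0, 0, 0],
    [0, 0, 0]
  ]
}}

```text
t: 15.55
tcp_pos: [0.6465, -0.0052, 0.2185]
tcp_rot: [[0.168, 0.903, -0.395], [0.986, -0.154, 0.068], [0.001, -0.401, -0.916]]
wrist_force: [-0.5, 0.3, -0.9]
opening: 0.005
```

```bash
python3 - <<'E'
from h import *
go()
a=vision.snapshot("side")[:,:,::-1];b=vision.snapshot("top")[:,:,::-1]
cv2.imwrite("pics/s6.png",a)
cv2.imwrite("pics/c6.png",cv2.resize(a[120:270,180:330],(600,600),interpolation=cv2.INTER_CUBIC))
q=r.get_obs();R=q["tcp_rot"]
for l in(0,80): 
  for y in(-45,45): print(l,y,proj("side",q["tcp_pos"]+R[:,2]*(.056-l/1000)+R[:,0]*y/1000).round(1))
E
```

```text
t 15.55 tcp [ 0.6465 -0.0052  0.2185] j [-0.113  0.758  0.92   0.024  1.875  0.059] F [-0.5  0.3 -0.9] op 0.005
0 -45 [248.5 187.7]
0 45 [226.1 208.4]
80 -45 [234.3 154.6]
80 45 [209.7 173.1]
```

View pics/c6.png

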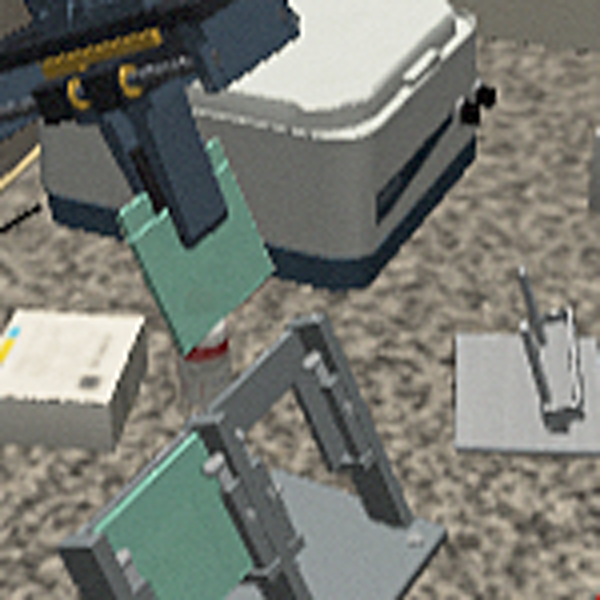

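Plate held, lower corners at side (248,187)/(226,208), within 1 px of a plate hanging centred, its lower edge 56 mm ahead of the TCP. Next I check the trough position with an overlay of the estimated seat and prongs.

```bash
cat > ov.py <<'E'
from h import *
import sys
def ov(t,th,out):
    o=[]
    for n,f,(x,y,w,h),k in(("side","pics/side0.png",(285,180,56,60),8),("top","pics/top0.png",(288,204,60,54),8)):
        im=cv2.resize(cv2.imread(f)[y:y+h,x:x+w],(w*k,h*k),interpolation=cv2.INTER_CUBIC)
        q=lambda X:tuple(int(v) for v in ((proj(n,W(*X,t=t,th=th))-(x,y)+.5)*k))
        for a,b,c in(((-.004,-.045,.025),(-.004,.045,.025),(0,0,255)),((-.018,-.053,.033),(-.018,.053,.033),(255,0,0)),((.0023,.033,.025),(.020,.033,.082),(0,255,255)),((.0023,-.033,.025),(.020,-.033,.082),(0,255,255)),
          ((-.038,-.065,.008),(-.038,.065,.008),(0,255,0)),((-.038,.065,.008),(.062,.065,.008),(0,255,0)),((.062,.065,.008),(.062,-.065,.008),(0,255,0)),((.062,-.065,.008),(-.038,-.065,.008),(0,255,0))): cv2.line(im,q(a),q(b),c,1)
        o.append(im)
    W_=sum(i.shape[1] for i in o); m=np.zeros((480,W_,3),np.uint8); x=0
    for i in o: m[:i.shape[0],x:x+i.shape[1]]=i; x+=i.shape[1]
    m=cv2.resize(m,(800,int(480*800/W_))); cv2.imwrite(out,m)
E
python3 -c "
from ov import *
ov(np.array([.4858,-.2025]),.262,'pics/c7.png')"
```

```text
(no output)
```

View pics/c7.png

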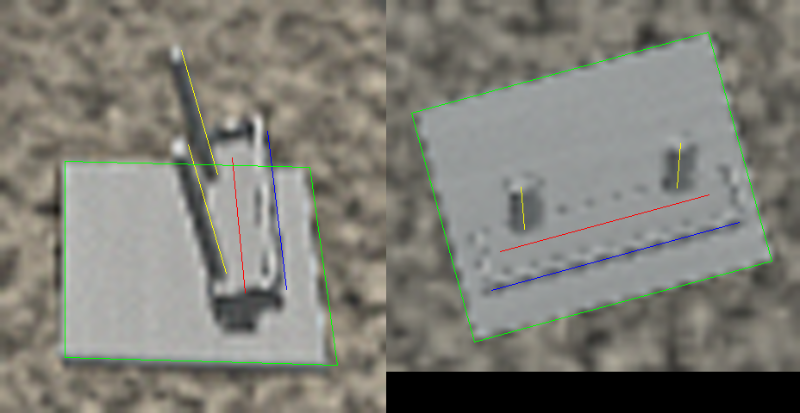

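```bash
cat >> h.py <<'E'
ST,STH=np.array([.4858,-.2030]),.262
def T(x,z,lean): # TCP so that the lower-edge middle is at stand (x,0,z)
    return W(x,0,z,t=ST,th=STH)-.056*G(lean,STH)[:,2]
E
python3 - <<'E'
from h import *
j=r.get_obs()["joint_pos"]
for x,z in((-.005,.16),(-.005,.06),(-.005,.027)):
    q=T(x,z,.32);R=G(.32,STH); j,e=ik(q,R,j); print(q.round(4),j,e); go(q,R)
E
```

```text
[ 0.498  -0.1997  0.2132] [-0.374  0.522  1.38  -0.188  1.501 -0.598] 0.0
t 15.65 tcp [ 0.6466 -0.0053  0.2184] j [-0.113  0.758  0.921  0.024  1.875  0.059] F [ 0.2  0.5 -1.1] op 0.0047
translation [-0.2972 -0.3889 -0.0104]
rot [ 0.0023 -0.0592  0.2742]
[ 0.498  -0.1997  0.1132] [-0.374  0.636  1.477 -0.195  1.294 -0.557] 0.0
t 15.65 tcp [ 0.6466 -0.0053  0.2184] j [-0.113  0.758  0.921  0.024  1.875  0.059] F [ 0.2  0.5 -1.1] op 0.0047
translation [-0.2972 -0.3889 -0.2104]
rot [ 0.0023 -0.0592  0.2742]
[ 0.498  -0.1997  0.0802] [-0.374  0.68   1.5   -0.2    1.229 -0.543] 0.0
t 15.65 tcp [ 0.6466 -0.0053  0.2184] j [-0.113  0.758  0.921  0.024  1.875  0.059] F [ 0.2  0.5 -1.1] op 0.0047
translation [-0.2972 -0.3889 -0.2764]
rot [ 0.0023 -0.0592  0.2742]
```

>>> {"name": "play_rows", "arguments": {
  "translation": [
    [0, 0, 0.04],
    [-0.01, -0.01, 0.07],
    [-0.03, -0.05, 0.08],
    [-0.06, -0.09, 0.08],
    [-0.095, -0.13, 0.08],
    [-0.13, -0.18, 0.08],
    [-0.17, -0.23, 0.07],
    [-0.21, -0.28, 0.06],
    [-0.25, -0.33, 0.04],
    [-0.28, -0.37, 0.01],
    [-0.297, -0.389, 0.0],
    [-0.297, -0.389, -0.01]
  ],
  "delta_rot": [
    [0, 0, 0],
    [0, 0, 0],
    [0, -0.01, 0.03],
    [0, -0.015, 0.06],
    [0, -0.02, 0.1],
    [0, -0.03, 0.14],
    [0, -0.04, 0.18],
    [0.001, -0.045, 0.21],
    [0.002, -0.05, 0.24],
    [0.002, -0.059, 0.274],
    [0.002, -0.059, 0.274],
    [0.002, -0.059, 0.274]
  ]
}}

```text
t: 16.85
tcp_pos: [0.497, -0.2007, 0.2137]
tcp_rot: [[-0.256, 0.917, -0.305], [0.967, 0.243, -0.081], [-0.001, -0.315, -0.949]]
wrist_force: [0.3, 0.9, -0.5]
opening: 0.0049
```

```bash
python3 - <<'E'
from h import *
go(T(-.005,.042,.32),G(.32,STH)); go(T(-.005,.027,.32),G(.32,STH))
E
```

```text
t 16.85 tcp [ 0.497  -0.2007  0.2137] j [-0.376  0.521  1.38  -0.189  1.503 -0.596] F [ 0.3  0.9 -0.5] op 0.0049
translation [ 0.002   0.0019 -0.2371]
rot [ 0.0005 -0.0003  0.0021]
t 16.85 tcp [ 0.497  -0.2007  0.2137] j [-0.376  0.521  1.38  -0.189  1.503 -0.596] F [ 0.3  0.9 -0.5] op 0.0049
translation [ 0.002   0.0019 -0.2671]
rot [ 0.0005 -0.0003  0.0021]
```

>>> {"name": "play_rows", "arguments": {
  "translation": [
    [0.001, 0.001, -0.05],
    [0.002, 0.002, -0.1],
    [0.002, 0.002, -0.15],
    [0.002, 0.002, -0.19],
    [0.002, 0.002, -0.22],
    [0.002, 0.002, -0.237],
    [0.002, 0.002, -0.237],
    [0.002, 0.002, -0.237]
  ],
  "delta_rot": [
    [0, 0, 0],
    [0, 0, 0],
    [0, 0, 0],
    [0, 0, 0],
    [0, 0, 0],
    [0, 0, 0],
    [0, 0, 0],
    [0, 0, 0]
  ]
}}

```text
t: 17.65
tcp_pos: [0.4986, -0.1996, 0.0958]
tcp_rot: [[-0.256, 0.918, -0.304], [0.967, 0.242, -0.081], [-0.001, -0.315, -0.949]]
wrist_force: [0.5, 0.6, -0.5]
opening: 0.0049
```

```bash
python3 - <<'E'
from h import *
go(T(-.005,.027,.32),G(.32,STH))
a=vision.snapshot("side")[:,:,::-1];b=vision.snapshot("top")[:,:,::-1]
A=cv2.resize(a[165:245,270:350],(480,480),interpolation=cv2.INTER_CUBIC);B=cv2.resize(b[190:270,285:355],(315,360),interpolation=cv2.INTER_CUBIC)
o=np.zeros((480,795,3),np.uint8);o[:,:480]=A;o[:360,480:]=B;cv2.imwrite("pics/c8.png",o)
E
```

```text
t 17.65 tcp [ 0.4986 -0.1996  0.0958] j [-0.373  0.659  1.488 -0.197  1.261 -0.546] F [ 0.5  0.6 -0.5] op 0.0049
translation [-0.0012 -0.0003 -0.0312]
rot [0.0007 0.     0.0022]
```

View pics/c8.png

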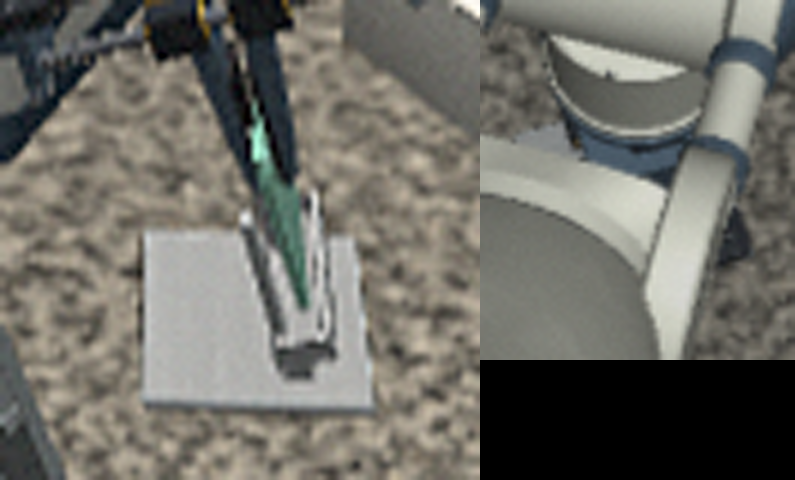

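Plate's near lower corner at side crop (305,305), about to enter the trough between lip (322) and prongs (275); slightly lip-side, so I shift +3 mm in x while lowering.

>>> {"name": "play_rows", "arguments": {
  "translation": [
    [0.0046, 0.0013, -0.005],
    [0.0046, 0.0013, -0.012],
    [0.0046, 0.0013, -0.02],
    [0.0046, 0.0013, -0.026],
    [0.0046, 0.0013, -0.03],
    [0.0046, 0.0013, -0.03],
    [0.0046, 0.0013, -0.03]
  ],
  "delta_rot": [
    [0, 0, 0],
    [0, 0, 0],
    [0, 0, 0],
    [0, 0, 0],
    [0, 0, 0],
    [0, 0, 0],
    [0, 0, 0]
  ]
}}

```text
t: 18.45
tcp_pos: [0.5009, -0.1991, 0.081]
tcp_rot: [[-0.256, 0.918, -0.303], [0.967, 0.242, -0.082], [-0.001, -0.314, -0.949]]
wrist_force: [0.7, -0.5, -0.9]
opening: 0.0048
```

>>> {"name": "play_rows", "arguments": {
  "translation": [
    [0, 0, -0.002],
    [0, 0, -0.004],
    [0, 0, -0.006],
    [0, 0, -0.006]
  ],
  "delta_rot": [
    [0, 0, 0],
    [0, 0, 0],
    [0, 0, 0],
    [0, 0, 0]
  ]
}}

```text
t: 18.85
tcp_pos: [0.5007, -0.1992, 0.0781]
tcp_rot: [[-0.256, 0.918, -0.304], [0.967, 0.242, -0.082], [-0.002, -0.315, -0.949]]
wrist_force: [-1.8, -1.3, 0.9]
opening: 0.005
```

>>> {"name": "play_rows", "arguments": {
  "translation": [
    [0, 0, -0.002],
    [0, 0, -0.003],
    [0, 0, -0.003]
  ],
  "delta_rot": [
    [0, 0, 0],
    [0, 0, 0],
    [0, 0, 0]
  ]
}}

```text
t: 19.15
tcp_pos: [0.5008, -0.1997, 0.0776]
tcp_rot: [[-0.255, 0.918, -0.304], [0.967, 0.242, -0.083], [-0.003, -0.315, -0.949]]
wrist_force: [-2.9, -1.8, 16.5]
opening: 0.0047
```

Floor contact (16 N). Easing up slightly and releasing.

>>> {"name": "play_rows", "arguments": {
  "translation": [
    [0, 0, 0.0015],
    [0, 0, 0.0015]
  ],
  "delta_rot": [
    [0, 0, 0],
    [0, 0, 0]
  ]
}}

```text
t: 19.35
tcp_pos: [0.5009, -0.1997, 0.0785]
tcp_rot: [[-0.255, 0.918, -0.303], [0.967, 0.242, -0.083], [-0.003, -0.314, -0.949]]
wrist_force: [0.4, -0.3, -0.7]
opening: 0.0048
```

>>> {"name": "play_rows", "arguments": {
  "translation": [
    [0, 0, 0],
    [0, 0, 0],
    [0, 0, 0],
    [0, 0, 0],
    [0, 0, 0],
    [0, 0, 0]
  ],
  "delta_rot": [
    [0, 0, 0],
    [0, 0, 0],
    [0, 0, 0],
    [0, 0, 0],
    [0, 0, 0],
    [0, 0, 0]
  ],
  "fingers": 36
}}

```text
t: 19.95
tcp_pos: [0.5009, -0.1997, 0.0784]
tcp_rot: [[-0.255, 0.918, -0.303], [0.967, 0.242, -0.083], [-0.003, -0.314, -0.949]]
wrist_force: [-0.9, -0.2, 0.5]
opening: 0.0355
```

```bash
python3 - <<'E'
from h import *
go()
a=vision.snapshot("side")[:,:,::-1]
cv2.imwrite("pics/c9.png",cv2.resize(a[165:245,270:350],(480,480),interpolation=cv2.INTER_CUBIC))
E
```

```text
t 19.95 tcp [ 0.5009 -0.1997  0.0784] j [-0.371  0.684  1.494 -0.2    1.229 -0.537] F [-0.9 -0.2  0.5] op 0.0355
```

View pics/c9.png

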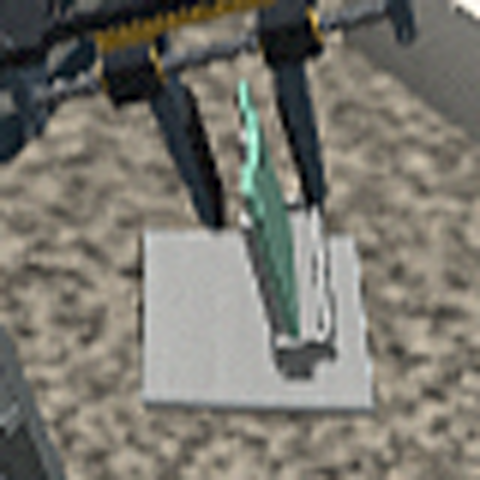

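The plate leans on the prongs in the trough (near lower corner at crop (295,338)), with both fingers clear of it. Retracting upward along the plate.

>>> {"name": "play_rows", "arguments": {
  "translation": [
    [0.01, 0.003, 0.03],
    [0.02, 0.006, 0.06],
    [0.03, 0.009, 0.1],
    [0.05, 0.013, 0.15],
    [0.06, 0.017, 0.2],
    [0.08, 0.02, 0.25],
    [0.1, 0.05, 0.3],
    [0.1, 0.15, 0.32],
    [0.1, 0.25, 0.32],
    [0.1, 0.35, 0.32],
    [0.1, 0.35, 0.32]
  ],
  "delta_rot": [
    [0, 0, 0],
    [0, 0, 0],
    [0, 0, 0],
    [0, 0, 0],
    [0, 0, 0],
    [0, 0, 0],
    [0, 0, 0],
    [0, 0, 0],
    [0, 0, 0],
    [0, 0, 0],
    [0, 0, 0]
  ]
}}

```text
t: 21.1
tcp_pos: [0.5505, -0.0196, 0.2386]
tcp_rot: [[-0.26, 0.917, -0.303], [0.966, 0.246, -0.083], [-0.001, -0.314, -0.949]]
wrist_force: [0.5, -1.9, 0.0]
opening: 0.036
```

```bash
python3 - <<'E'
from h import *
go()
a=vision.snapshot("side")[:,:,::-1];b=vision.snapshot("top")[:,:,::-1]
A=cv2.resize(a[150:330,180:360],(480,480),interpolation=cv2.INTER_CUBIC);B=cv2.resize(b[190:270,285:355],(315,360),interpolation=cv2.INTER_CUBIC)
o=np.zeros((480,795,3),np.uint8);o[:,:480]=A;o[:360,480:]=B;cv2.imwrite("pics/c10.png",o)
for l in(0,.08):
  for y in(-.045,.045):
    X=W(-.002+l*np.sin(.3),y,.025+l*np.cos(.3),t=ST,th=STH); print(l,y,((proj("side",X)-(180,150))*2.667).round(),((proj("top",X)-(285,190))*4.5+(480,0)).round())
E
```

```text
t 21.1 tcp [ 0.5505 -0.0196  0.2386] j [-0.078  0.539  1.273 -0.106  1.632 -0.331] F [ 0.5 -1.9  0. ] op 0.036
0 -0.045 [367. 140.] [702. 185.]
0 0.045 [372. 192.] [566. 222.]
0.08 -0.045 [348.  75.] [706. 146.]
0.08 0.045 [352. 124.] [562. 185.]
```

View pics/c10.png

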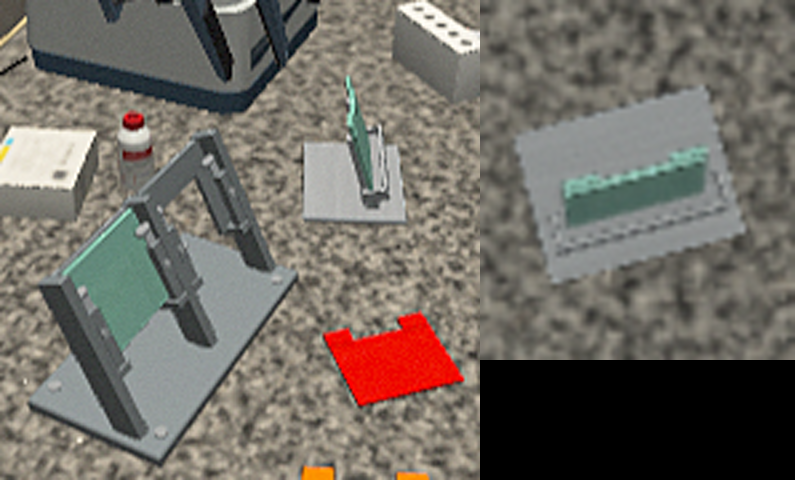

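The plate leans on the prongs, notch up, centred between the end stops. Top-view corners at crop (563,185), (706,150) and (566,225) match predictions within ~1 px. The plain plate, bottle and block are in place and the arm is clear.

```bash
python3 -c "
from plant import r
print(r.sign_off())"
```

```text
the job is handed in; nothing more can be done
None
```

The notched plate now leans on the two prongs of the inspection stand, notch up and released. I handed the job in at about 21 s on the robot's clock; the hand-in gives no verdict.

- **What I did:** I pushed the plate up about 46 mm from below with the closed fingers, and the clips held it there. I then gripped it below the notch (opening 4.9 mm), drew it out, and lowered it into the trough until I felt floor contact at about 16 N. After easing up, I opened the fingers and retreated.
- **Last checks:** In the final pictures the plate's corners are within about 1 px of the predicted pose at about 0.30 rad lean. It sits about 3 mm from centre along the trough. The plain plate, bottle and block look unmoved, and the arm is clear of everything.
- **What disagreed:**
  - The two cameras differed by 6–7 mm in y. I averaged them, which the trough's slack allowed, and the side view agreed better with the arm.
  - Early on, a near-singular wrist pose brought joint 6 to −3.083, marginally past its listed −3.08 limit. I backed out at once, but whether that counts as a range violation is not reported.

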